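# Put the reagent jars under vacuum in the desiccator

## Task

The moisture-sensitive reagent jars standing on the bench have to go back under vacuum in the desiccator, which is still evacuated. First let air in by opening its vent valve, then take the cover off, stand every jar upright on the white porcelain plate and put the cover back, squarely on its flange and lowered gently, not dropped. Then shut the vent valve and press the pump's start button fully down and let it come up again; never press it while the vent is open or the cover is off, and leave the other things on the bench alone.

Things in the scene. Friction and masses are not known exactly. Their poses are not given: they have to be found in the camera images.
- station: Vacuum station fixed to the bench: a round grey desiccator base and, 300 mm to its right (-y), a white pump joined to it by a hose. Origin: centre of the desiccator base at bench level; z up, x away from the robot (it may be turned a little). The base's flat top flange, where the cover sits, is 66 mm above the bench; outer radius 108 mm, round opening of radius 83 mm.
- plate (a point): Centre of the top of the white perforated porcelain plate inside the base's opening, where the jars stand: 52 mm above the bench, so 14 mm below the flange round it. Up to four jars fit, each centred about 50 mm from this point.
- pump (a point): Centre of the pump housing's top, 138 mm above the bench; the housing is 190 mm (x) by 130 mm (y). Behind the start button, at +30 mm in x, a black carrying handle rises 40 mm above this top.
- cover: Loose clear-plastic cover, 0.45 kg: dome open below, grey flange, black knob on top. Flange 212 mm outside, 176 mm inside diameter, 9 mm thick; dome 188 mm outside, 176 mm inside, narrower above 50 mm; inner height 72 mm, dome top 78 mm. Origin: centre of the flange's lower face, z up. Starts seated on the base, origin 66 mm above the bench; may be set down on free bench meanwhile.
- cover_knob (a point): Centre of the cover's knob, on the cover's axis 108 mm above its underside. The knob is an upright cylinder 32 mm in diameter and 26 mm high (95 to 121 mm above the underside) on a stem 22 mm in diameter.
- vent (a joint): Angle (rad) of the vent valve's lever: 0 = shut (lever across the brass vent pipe), 1.571 = fully open (lever in line with the pipe, pointing away from the desiccator). It opens anticlockwise seen from above, between hard stops, and stays where it is left by friction (about 0.12 N m). It starts shut or within 0.08 of that.
- vent_grip (a point): Grip point in the middle of the vent valve's black lever sleeve (52 mm long, 14 mm wide, 12 mm high), 68 mm above the bench and 52 mm from the valve's axis; it moves with the lever. Its x axis points along the lever, outward from the valve axis.
- vent_hinge (a point): Point on the valve's vertical axis at lever height (68 mm), 165 mm from the desiccator's axis, at its front right. The lever turns about it in the horizontal plane and reaches 80 mm out. The brass vent pipe runs below, its top 47 mm above the bench, along the line from the desiccator's axis through this point.
- start (a joint): Travel (m) of the pump's start button: 0 = up, 0.006 = fully down. Springs back by itself; fully down takes about 5 N.
- start_top (a point): Centre of the top of the white start button (32 mm across, in a black housing) on the front part of the pump's top; press straight down.
- jar1: one of up to four identical squat closed amber-glass reagent jars with a wide white screw cap and a white paper label, 55 mm across the cap (its upper 16 mm), 53 mm across the glass, 43 mm tall, about 0.14 kg, standing on the bench to the left of the desiccator. Origin at the centre of its underside, z up along the jar. Two to four of them are there; an absent one is given as None.
- jar2: one of up to four identical squat closed amber-glass reagent jars with a wide white screw cap and a white paper label, 55 mm across the cap (its upper 16 mm), 53 mm across the glass, 43 mm tall, about 0.14 kg, standing on the bench to the left of the desiccator. Origin at the centre of its underside, z up along the jar. Two to four of them are there; an absent one is given as None.
- jar3: one of up to four identical squat closed amber-glass reagent jars with a wide white screw cap and a white paper label, 55 mm across the cap (its upper 16 mm), 53 mm across the glass, 43 mm tall, about 0.14 kg, standing on the bench to the left of the desiccator. Origin at the centre of its underside, z up along the jar. Two to four of them are there; an absent one is given as None.
- jar4: one of up to four identical squat closed amber-glass reagent jars with a wide white screw cap and a white paper label, 55 mm across the cap (its upper 16 mm), 53 mm across the glass, 43 mm tall, about 0.14 kg, standing on the bench to the left of the desiccator. Origin at the centre of its underside, z up along the jar. Two to four of them are there; an absent one is given as None.
- flask: Bystander: foil-capped conical glass flask, 80 mm across the foot, 130 mm tall, behind the desiccator on the left. Origin at the centre of its underside. Leave it alone.
- tipbox: Bystander: grey pipette-tip box with white lid, 89 x 124 x 62 mm, on the bench in front of the pump. Origin at the centre of its underside. Leave it alone.
- tuberack: Bystander: white rack of capped tubes, 70 x 200 x 96 mm, behind the desiccator. Origin at the centre of its underside. Leave it alone.
There are look-alikes about, which are no part of the job. Leave any blue look-alike of the jar2 alone. Leave any yellow look-alike of the jar4 alone.

How it is judged (in metres and radians):
On the way, in this order (a step that is already met when the one before it is completed fails the run):
1. the vent valve is open while the cover is still on the desiccator (value of joint vent above 1.35 rad and horizontal distance between cover and station below 0.012 m and z of cover in the frame of station between 0.063 and 0.069 m and angle between cover's own z axis and vertical below 0.02 rad), for 0.2 s.
2. the cover is off the desiccator and set aside (horizontal distance between cover and station above 0.15 m), for 0.2 s.
3. all jars stand on the plate and the cover is back on over them (horizontal distance between each of jar1, jar2, jar3, jar4 and station below 0.06 m and angle between each of jar1, jar2, jar3, jar4's own z axis and vertical below 0.1 rad and z of jar1 in the frame of station between 0.048 and 0.058 m and z of jar2 in the frame of station between 0.048 and 0.058 m and z of jar3 in the frame of station between 0.048 and 0.058 m and z of jar4 in the frame of station between 0.048 and 0.058 m and horizontal distance between cover and station below 0.012 m and z of cover in the frame of station between 0.063 and 0.069 m and angle between cover's own z axis and vertical below 0.02 rad), for 0.3 s.
4. with jars inside, cover on and vent shut, the start button is pressed fully down (all of step 3 and value of joint vent below 0.15 rad and value of joint start above 0.0052 m).
At the end, for the whole second after the job is handed in: Every jar upright (0.1 rad) on the plate within 60 mm of its centre; cover flat on the base's flange (3 mm, 0.02 rad, centred within 12 mm); vent shut (below 0.15 rad); start button pressed fully (over 5.2 mm) and up again; all at rest (all of step 3 and value of joint vent below 0.15 rad and value of joint start below 0.001 m and linear speed of each of cover, jar1, jar2, jar3, jar4 below 0.02 m/s); the robot touches nothing.
It fails at once if the start button is pressed while the vent is open or the cover is off (value of joint start above 0.003 m and (value of joint vent above 0.3 rad or not (horizontal distance between cover and station below 0.012 m and z of cover in the frame of station between 0.063 and 0.069 m and angle between cover's own z axis and vertical below 0.02 rad))).
It fails at once if the cover is dropped onto the desiccator base: it comes down on it faster than 0.4 m/s, as from a fall of 8 mm or more (linear speed of cover above 0.4 m/s and horizontal distance between cover and station below 0.04 m and z of cover in the frame of station below 0.08 m).
It fails at once if the flask, the tip box or the tube rack is disturbed (distance of any of flask, tipbox, tuberack from where it was at the start of the episode above 0.03 m).
Of jar1, jar2, jar3, jar4 only 2 to 4 are there at a start; the rules pass over those that are not, and their reading is None.
At some moment in a run one of jar1, jar2, jar3, jar4 may be knocked a few centimetres aside while the robot is not near it.
It also fails if it takes over 210 s, if anything falls off the work surface, if the arm or the gripper's body presses on something with over 40 N, if the wrist force passes 120 N, or if a joint passes its speed limit or range.

## Robot

A 6-joint arm with a two-finger parallel gripper is mounted at the origin on the work surface. World frame = base frame: x ahead of the robot, y to its left, z up, the work surface at z = 0. Lengths are in mm, angles in degrees, forces in N, time in s.
With the tool pointing down it reaches from about 425 to 950 mm from the base axis. Payload 3.5 kg.
Tool frame: the origin (TCP) lies midway between the tips of the shut fingers; the grasp point (between the pads) lies 19 mm behind it; z points along the fingers, y is the line along which they close (so a half turn about z gives the same grasp; the last joint's range is limited). The gripper opens to 85 mm and grips with 20 to 120 N. Pads are 22 mm wide; open, the fingers measure 114 mm over their backs; the gripper's body (76 mm by 85 mm) begins 54 mm behind the grasp point. The pads swing forward as they close: fully open they stand 13 mm farther back than shut.
Start: joints at [-81.131, 16.404, 90.338, -0, 73.258, -8.594], TCP at [202.593, -643.865, 231.325] pointing down, gripper open.
Joint ranges: [-158.93, 158.93], [-51.34, 127.21], [12.03, 142.37], [-87.48, 267.48], [13.55, 161.25], [-162.69, 162.69]. Speed limits (degrees/s): [159.86, 159.86, 180, 180, 180, 180].

## Interface

Orientations are given as a 3x3 rotation matrix whose columns are the frame's x, y, z axes.
In Python, from station import * gives the robot as it stands. Calls block until the motion is done:
- reach(position, orientation): joint-space move of the TCP to a pose.
- line_to(position, frame=None, rate=150, until_force=None): straight line of the TCP; frame=None keeps the orientation; rate is the mean speed in mm/s. With until_force (N) it stops when the force on the tool has changed by that much, and returns True; else False.
- set_joints(angles): joint-space move.
- command_gripper(opening, effort=None): opening from 0.0 (shut) to 1.0 (fully open); effort is the grip in N (None keeps the last); returns when the fingers have stopped.
- dwell(seconds).
- solve_ik(position, orientation): joint angles nearest the present ones, or None.
- get_state(): the state.
- grab_frame(name): name is "scene" or "top" or "wrist"; returns a dict with "frame" (480x640x3 uint8, red, green, blue), "z_map" (480x640 float32, mm along the optical axis (not along the pixel's ray), 0 where there is no reading), "fx", "fy", "cx", "cy" (pixels), "k1" (the pictures are not rectified: a ray, as slopes to the right and down, at radius r is drawn at 1 + k1 r^2 times it, then the intrinsics apply), "rvec" (rotation vector, rad) and "tvec" (3), from world to camera coordinates, as OpenCV has them; the wrist camera has in their place "tool_from_camera" (4x4, takes a point from camera to tool coordinates, whose origin is the TCP and whose axes are the flange's). Camera axes: x right, y down, z forward; pixel columns grow to the right and rows downward; lengths in mm; the calibration is good to about 2 mm. A picture is of the moment at which its call begins: read the wrist's pose just before it.
A pose or a line that the arm cannot do raises PlanningError and nothing moves.
- hand_in(): hands the job in; it is judged then, once.
The state is a dict: "t": time; "joint_positions": joint angles; "qd": joint speeds; "joint_torque": joint torques, N m; "position": TCP position; "tool_rot": TCP orientation; "ft_force": force on the tool from outside, world axes, zero at the start; "moment": the same for the moment, N m; "finger_gap": opening from 0.0 (shut) to 1.0 (fully open); "grip_force": force on a finger pad.
Only numpy, scipy, OpenCV 4.12 (cv2) and the standard library are available. Lean on these libraries where they do the work, as an engineer would, in place of code of your own. Each camera call takes 0.05 s, during which the arm holds its last target. There are 200 camera calls.

## Working session

There is one attempt and no reset: what is moved stays moved. The work goes in short steps, each a Python script; the robot and the scene stay as the last script left them, time stands still between calls to the robot, and variables do not carry over. Pictures are saved under pics/ and viewed, at most 14 in all, crops included, and the job is handed in when it is done.

```bash
ls; mkdir -p pics; cat > h.py <<'E'
import numpy as np, cv2, pickle
from station import *
def snap(name, tag):
    s=get_state(); f=grab_frame(name)
    f['T']=(np.array(s['position']),np.array(s['tool_rot']))
    cv2.imwrite(f'pics/{tag}.png', f['frame'][:,:,::-1]); pickle.dump(f,open(f'{tag}.pkl','wb')); return f
def load(tag): return pickle.load(open(f'{tag}.pkl','rb'))
def pose(f):  # camera->world R,t
    if 'rvec' in f:
        R,_=cv2.Rodrigues(np.array(f['rvec'],float)); return R.T, -R.T@np.array(f['tvec'],float).ravel()
    M=np.array(f['tool_from_camera']); p,R=f['T']; return R@M[:3,:3], R@M[:3,3]+p
def ray(f,u,v):
    K=np.array([[f['fx'],0,f['cx']],[0,f['fy'],f['cy']],[0,0,1.]])
    n=cv2.undistortPoints(np.array([[[u,v]]],float),K,np.array([f['k1'],0,0,0,0.]))[0,0]
    R,t=pose(f); return t, R@np.array([n[0],n[1],1.])
def atz(f,u,v,z):
    t,d=ray(f,u,v); return t+d*(z-t[2])/d[2]
def dep(f,u,v):
    z=f['z_map'][int(round(v)),int(round(u))]; t,d=ray(f,u,v); return t+d*z
def tri(*obs):
    A=0;b=0
    for f,u,v in obs:
        t,d=ray(f,u,v); d=d/np.linalg.norm(d); P=np.eye(3)-np.outer(d,d); A=A+P; b=b+P@t
    return np.linalg.solve(A,b)
def proj(f,p):
    R,t=pose(f); K=np.array([[f['fx'],0,f['cx']],[0,f['fy'],f['cy']],[0,0,1.]])
    q=R.T@(np.array(p,float)-t)
    return cv2.projectPoints(q.reshape(1,1,3),np.zeros(3),np.zeros(3),K,np.array([f['k1'],0,0,0,0.]))[0].ravel()
def crop(f,tag,u0,v0,u1,v1,s):
    cv2.imwrite(f'pics/{tag}.png', cv2.resize(f['frame'][v0:v1,u0:u1,::-1],None,fx=s,fy=s,interpolation=cv2.INTER_CUBIC))
def down(yaw): # tool down, tool y axis (closing line) at angle yaw (deg) from world x
    a=np.radians(yaw); y=np.array([np.cos(a),np.sin(a),0]); z=np.array([0,0,-1.]); return np.column_stack([np.cross(y,z),y,z])
E
python3 - <<'E'
from h import *
a=snap('scene','s0'); b=snap('top','t0')
s=get_state(); print(s['t'],np.round(s['tool_rot'],2).tolist())
for f in (a,b): R,t=pose(f); print(np.round(t),np.round(R[:,2],2),f['fx'],f['k1'])
E
```

```text
pics
0.1 [[0.95, 0.3, -0.0], [0.3, -0.95, 0.0], [0.0, -0.0, -1.0]]
[1202. -660.  767.] [-0.56  0.6  -0.57] 490.2837527309265 -0.07885269761140296
[ 373.   12. 1161.] [ 0.17 -0.01 -0.98] 456.13944702582546 -0.04601550070610486
```

View pics/s0.png

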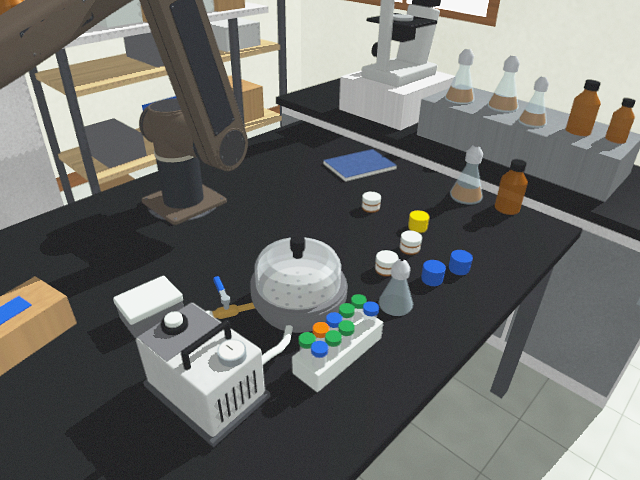

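View pics/t0.png

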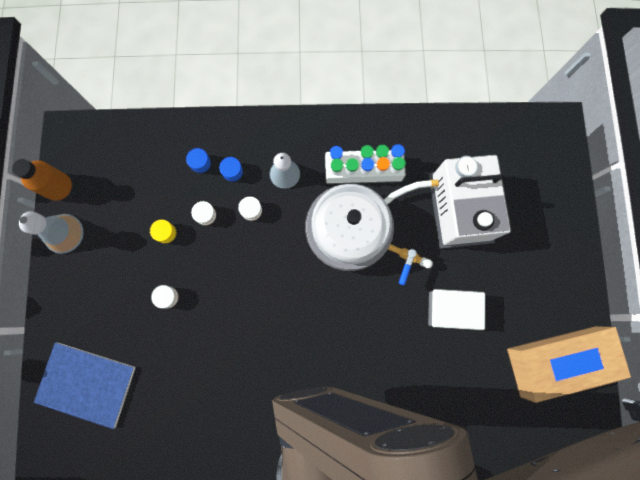

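The scene view (660,767 high, from the right rear) shows the pump at (205,370), dome at (298,285), and white-capped jars at (371,202), (411,241), (387,262). Lookalikes are yellow at (419,221) and blue at (433,272) and (461,262). In the top view the jars are at (203,213), (250,209) and (164,297), with yellow at (162,231) and blue at (198,160) and (231,168). The three white-capped ones fit "white screw cap", and the coloured ones don't. The vent lever, near (405,268), looks blue rather than black, so I'll confirm that in crops.

```bash
python3 - <<'E'
from h import *
a=load('s0'); b=load('t0')
I=lambda f,u0,v0,u1,v1,w,h:cv2.resize(f['frame'][v0:v1,u0:u1,::-1],(w,h),interpolation=cv2.INTER_CUBIC)
top=np.hstack([I(b,140,190,270,320,390,390),I(b,290,170,450,300,400,325)[:325].repeat(1,0) if 0 else cv2.copyMakeBorder(I(b,290,170,450,300,400,325),0,65,0,0,cv2.BORDER_CONSTANT)])
bot=np.hstack([I(a,345,180,475,290,236,200),I(a,190,230,355,330,330,200),I(a,140,280,280,405,224,200)])
cv2.imwrite('pics/c0.png',np.vstack([top,bot])); print(top.shape,bot.shape)
for u,v in [(203,213),(250,209),(164,297),(162,231),(353,217),(485,219),(403,275),(458,310),(285,175),(365,165)]: print((u,v),np.round(dep(b,u,v)))
E
```

```text
(390, 790, 3) (200, 790, 3)
(203, 213) [639. 284.  42.]
(250, 209) [647. 166.  43.]
(164, 297) [430. 375.  45.]
(162, 231) [595. 387.  41.]
(353, 217) [588. -79. 190.]
(485, 219) [ 584. -380.  163.]
(403, 275) [ 469. -204.   75.]
(458, 310) [ 383. -335.   62.]
(285, 175) [728.  76.  62.]
(365, 165) [ 738. -122.   98.]
```

View pics/c0.png

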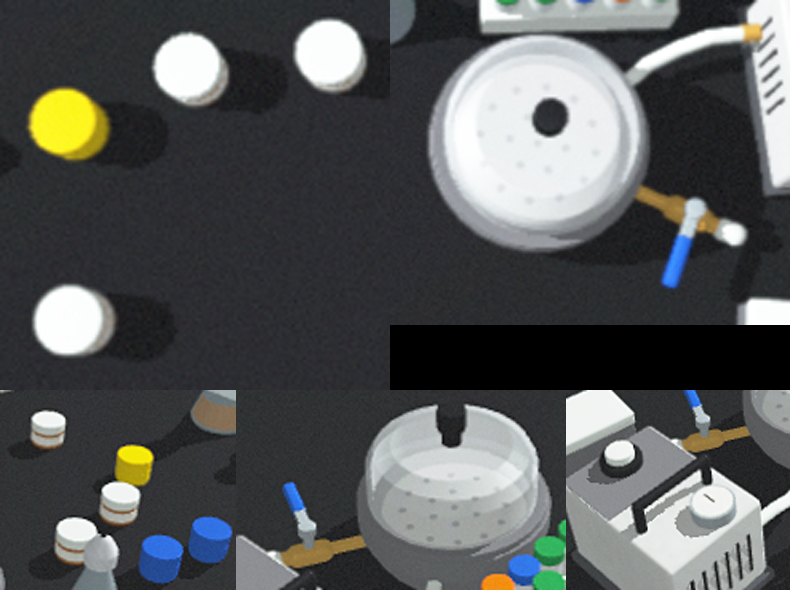

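Confirmed: three white-capped banded jars (the yellow and blue ones are decoys), and the only vent lever has a blue sleeve. Next, two wrist views over the vent and desiccator.

```bash
python3 - <<'E'
from h import *
b=load('t0'); print('hinge~',np.round(atz(b,412,252.8,75)),'lever end~',np.round(atz(b,290+(672-390)/2.5,170+280/2.5,68)))
reach([480,-150,400],down(-90)); w=snap('wrist','w0')
R,t=pose(w); print(np.round(t),np.round(R[:,2],2),w['fx'])
reach([560,-190,400],down(-90)); snap('wrist','w1'); print(get_state()['t'],get_state()['joint_positions'])
i=[cv2.imread(f'pics/w{k}.png') for k in (0,1)]
cv2.imwrite('pics/w01.png',cv2.resize(np.vstack(i),(400*1,600)) if 0 else np.hstack([cv2.resize(x,(400,300)) for x in i]))
E
```

```text
hinge~ [ 522. -229.   75.] lever end~ [ 453. -204.   68.]
[ 552. -150.  542.] [-0.29  0.   -0.96] 399.8942428414912
2.7667 [-2.86083345e+01  1.45336844e+00  8.99435248e+01  5.42156308e-05
  8.87023726e+01  6.14309746e+01]
```

View pics/w01.png

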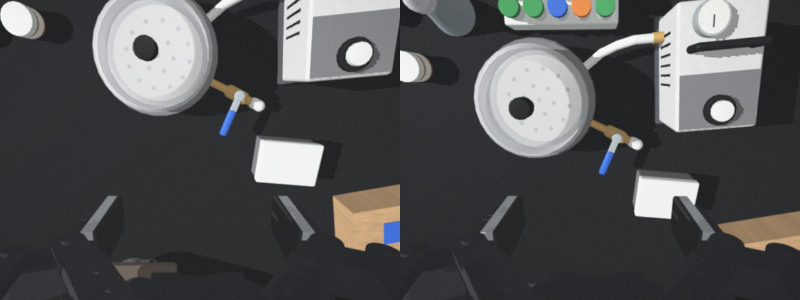

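```bash
cat >> h.py <<'E'
def cloud(f):
    v,u=np.mgrid[0:480,0:640]; K=np.array([[f['fx'],0,f['cx']],[0,f['fy'],f['cy']],[0,0,1.]])
    n=cv2.undistortPoints(np.stack([u,v],-1).reshape(-1,1,2).astype(float),K,np.array([f['k1'],0,0,0,0.])).reshape(480,640,2)
    z=f['z_map']; R,t=pose(f); P=(np.dstack([n,np.ones((480,640))])*z[...,None])@R.T+t; P[z==0]=np.nan; return P
def hsv(f): return cv2.cvtColor(f['frame'],cv2.COLOR_RGB2HSV).astype(int)
def minc(p): c,r=cv2.minEnclosingCircle(p[:,:2].astype(np.float32)); return np.round(c,1),round(r,1)
E
python3 - <<'E'
from h import *
F={k:load(k) for k in('w0','w1','t0','s0')}; obs={'blue':[],'btn':[]}
for k,f in F.items():
    P=cloud(f); H=hsv(f); xy=P[...,:2]
    m=(H[...,0]>100)&(H[...,0]<125)&(H[...,1]>150)&(np.hypot(P[...,0]-480,P[...,1]+210)<60)
    v,u=np.nonzero(m); obs['blue'].append((f,u.mean(),v.mean())); q=P[m]; q=q[q[:,2]>45]
    c=q[:,:2].mean(0); _,_,V=np.linalg.svd(q[:,:2]-c); print(k,'blue n',m.sum(),np.round(c,1),np.round(np.median(q[:,2]),1),V[0].round(3))
    d=np.hypot(P[...,0]-588,P[...,1]+79)
    q=P[(d<35)&(P[...,2]>178)&(P[...,2]<200)]; print('  knob',len(q),np.round(q.mean(0),1),np.round(np.median(q[:,2]),1), minc(q) if len(q) else '')
    q=P[(d<135)&(d>75)&(P[...,2]>62)&(P[...,2]<84)]; 
    A=np.c_[q[:,:2],np.ones(len(q))]
    print('  flange',len(q),minc(q) if len(q)>3 else '',np.percentile(q[:,2],[10,50,90]).round(1))
    e=np.hypot(P[...,0]-555,P[...,1]+375)
    m=(H[...,2]>170)&(H[...,1]<40)&(np.hypot(P[...,0]-F.get('bx',560),P[...,1]+400)<200)&(P[...,2]>145)&(P[...,2]<172)
    n,l,st,ce=cv2.connectedComponentsWithStats(m.astype(np.uint8))
    for i in range(1,n):
        if st[i,4]>60: q=P[l==i]; print('  white',st[i,4],ce[i].round(1),np.round(np.median(q,0),1),minc(q))
print('blue tri',tri(*obs['blue']).round(1),tri(*obs['blue'][:2]).round(1))
E
```

```text
w0 blue n 508 [ 470.5 -206.4] 73.6 [-0.927  0.376]
  knob 1280 [590.  -81.4 186.8] 187.1 (array([590.1, -80.7]), 16.0)
  flange 2094 (array([590.5, -81.2]), 105.8) [73.9 75.1 76.3]
  white 1268 [574.1  85.7] [ 583.3 -377.   161.4] (array([ 583.2, -382.2]), 19.1)
w1 blue n 424 [ 470.9 -206.7] 73.7 [-0.928  0.372]
  knob 1062 [591.2 -81.9 186.7] 187.1 (array([590.9, -80.9]), 15.9)
  flange 2953 (array([592.4, -79.4]), 107.4) [66.8 75.  76.3]
  white 2724 [500.3  26.7] [ 711.3 -348.3  155. ] (array([ 711.4, -349.9]), 24.3)
  white 1002 [515.6 176.9] [ 584.2 -377.5  161.5] (array([ 582.5, -379.6]), 16.7)
t0 blue n 158 [ 470.9 -209.1] 74.2 [-0.929  0.37 ]
  knob 165 [591.2 -82.1 187.4] 187.5 (array([591.7, -82.1]), 15.8)
  flange 927 (array([593.4, -80.9]), 107.8) [67.1 75.2 78. ]
  white 328 [466.3 166. ] [ 711.5 -350.3  155.4] (array([ 712.9, -351.9]), 24.8)
  white 167 [484.7 218.6] [ 585.2 -379.9  162. ] (array([ 585.3, -383.4]), 17.7)
s0 blue n 93 [ 471.7 -208.8] 74.9 [ 0.925 -0.381]
  knob 156 [594.8 -82.8 186.6] 188.0 (array([591.8, -79.7]), 16.9)
  flange 1425 (array([593.9, -79.9]), 108.1) [65.7 75.7 79.6]
  white 224 [173.3 319. ] [ 588.7 -380.8  161.7] (array([ 582.6, -376.7]), 20.0)
  white 468 [231.3 349.6] [ 713.5 -350.3  155.8] (array([ 711.5, -349.9]), 25.0)
blue tri [ 470.7 -207.1   73.4] [ 469.9 -206.7   70.7]
```

```bash
python3 - <<'E'
from h import *
for k in ('w0','w1','t0'):
    P=cloud(load(k)); m=(abs(P[...,2]-138)<3)&(P[...,1]<-250)&(P[...,1]>-520)&(P[...,0]>400)&(P[...,0]<780)
    q=P[m][:,:2].astype(np.float32); r=cv2.minAreaRect(q); print(k,len(q),r,cv2.boxPoints(r).round(0).tolist())
    d=P[...,:2]-np.array([519.2,-226.5]); s=d@[-.442,-.897]; l=d@[.897,-.442]
    for a in range(-60,75,10):
        q=P[(abs(s-a)<5)&(abs(l)<15)]; q=q[q[:,2]>15]
        if k!='t0' and len(q): print(a,np.percentile(q[:,2],[50,98]).round(0),end=' ')
    print()
    for n,z0,(x,y) in [('j',43,(639,284)),('j',43,(647,166)),('j',43,(430,375))]:
        m=(np.hypot(P[...,0]-x,P[...,1]-y)<40)&(abs(P[...,2]-43)<4)
        if m.sum()>20: print(n,m.sum(),minc(P[m]),P[m][:,2].mean().round(1))
E
```

```text
w0 14091 ((605.9532470703125, -377.8843078613281), (110.4332275390625, 129.5869903564453), 4.493729114532471) [[546.0, -318.0], [556.0, -447.0], [666.0, -438.0], [656.0, -309.0]]
-60 [75. 77.] -50 [40. 43.] -40 [40. 43.] -30 [40. 43.] -20 [43. 47.] -10 [46. 75.] 0 [73. 76.] 10 [72. 76.] 20 [43. 47.] 30 [41. 45.] 40 [43. 47.] 50 [44. 46.] 60 [42. 44.] 
j 2268 (array([650.7, 169.2]), 28.9) 43.2
w1 20346 ((645.3084716796875, -374.7757568359375), (188.3203582763672, 129.8904571533203), 4.693994998931885) [[546.0, -318.0], [557.0, -447.0], [744.0, -432.0], [734.0, -302.0]]
-60 [75. 77.] -50 [40. 42.] -40 [40. 43.] -30 [40. 43.] -20 [43. 47.] -10 [46. 75.] 0 [73. 76.] 10 [46. 75.] 20 [43. 47.] 30 [41. 44.] 40 [44. 46.] 50 [44. 46.] 60 [42. 45.] 
j 1358 (array([649.9, 168.4]), 27.9) 43.1
t0 2404 ((646.1541748046875, -375.32568359375), (189.83004760742188, 131.0733642578125), 4.582019805908203) [[546.0, -318.0], [557.0, -448.0], [746.0, -433.0], [736.0, -302.0]]

j 338 (array([642.9, 285.9]), 27.6) 43.3
j 340 (array([652.6, 167.5]), 27.6) 43.3
j 369 (array([431.1, 379. ]), 28.0) 43.3
```

```bash
cat >> h.py <<'E'
ST=np.array([590.8,-81.0]); HG=np.array([518.6,-227.3])
def lev(a,r,z): # gripper pose straddling the lever at angle a (deg)
    return [HG[0]+r*np.cos(np.radians(a)),HG[1]+r*np.sin(np.radians(a)),z], down(a-270)
def lever():  # look from a fixed place, return sleeve centre and angle about the hinge
    f=snap('wrist','lv'); P=cloud(f); H=hsv(f)
    m=(H[...,0]>100)&(H[...,0]<125)&(H[...,1]>150)&(np.hypot(P[...,0]-HG[0],P[...,1]-HG[1])<100)&(P[...,2]>45)
    q=P[m][:,:2]; c=q.mean(0); _,_,V=np.linalg.svd(q-c,full_matrices=False); d=V[0]*np.sign(V[0]@(c-HG)); return c.round(1), np.degrees(np.arctan2(d[1],d[0]))%360, len(q)
def F(): s=get_state(); return round(s['t'],1),np.round(s['position'],1).tolist(),np.round(s['ft_force'],1).tolist(),round(s['finger_gap'],3),round(s['grip_force'],1)
E
python3 - <<'E'
from h import *
a0=158.1; r=50
command_gripper(0.4,20)
p,R=lev(a0,r,150); reach(p,R)
print(line_to(lev(a0,r,55)[0],rate=100,until_force=8),F())
command_gripper(0.0,20); print(F())
for a in np.linspace(a0,246.5,11)[1:]:
    p,R=lev(a,r,55); h=line_to(p,R,rate=60,until_force=18)
    if h: print('stop',a); break
print(F()); command_gripper(0.4); print(F())
line_to(np.array(get_state()['position'])+[0,0,110],rate=150)
reach([480,-150,400],down(-90)); print(lever())
E
```

```text
False (5.5, [472.8, -209.1, 55.7], [0.3, 0.2, 1.1], 0.404, 0.0)
(5.8, [472.8, -208.8, 55.9], [-0.3, 0.7, 3.0], 0.157, 23.0)
(8.8, [499.3, -275.3, 55.9], [-1.6, -7.3, 3.9], 0.156, 25.9)
(9.2, [497.9, -271.8, 53.9], [0.0, -0.7, -0.2], 0.397, 0.0)
(array([ 497. , -277.4]), np.float64(244.94932266512288), 465)
```

```bash
python3 - <<'E'
from h import *
R=down(-45); C=[440,130]
command_gripper(0.7)
reach([*ST,250],R); print(line_to([*ST,155],rate=80,until_force=6),F())
command_gripper(0.0,40); print(F())
line_to([*ST,175],rate=40); print(F()); line_to([*ST,260],rate=100); print(F())
line_to([*C,260],rate=150); line_to([*C,105],rate=120)
print(line_to([*C,84],rate=25,until_force=3),F())
command_gripper(0.7); print(F())
line_to([*C,250]); reach([480,-30,420],down(-90))
snap('wrist','w2'); snap('top','t1'); print(F())
i=[cv2.imread(f'pics/{k}.png') for k in ('w2','t1')]
cv2.imwrite('pics/v1.png',np.hstack([cv2.resize(x,(400,300)) for x in i]))
E
```

```text
False (13.8, [591.3, -81.2, 155.9], [-0.4, -0.0, 0.4], 0.7, 0.0)
(14.2, [591.1, -81.0, 155.8], [-1.2, -0.2, 3.7], 0.362, 40.0)
(14.8, [590.7, -81.0, 174.9], [0.3, -0.1, -4.2], 0.361, 39.9)
(15.8, [590.2, -80.8, 258.8], [0.7, -0.4, -4.8], 0.363, 39.9)
True (19.8, [439.8, 129.9, 89.7], [-0.6, -0.4, 3.9], 0.364, 40.7)
(20.2, [437.8, 129.8, 87.8], [0.2, 0.7, 0.0], 0.704, 0.0)
(22.4, [479.5, -29.0, 417.9], [0.0, 0.5, -0.5], 0.697, 0.0)
```

View pics/v1.png

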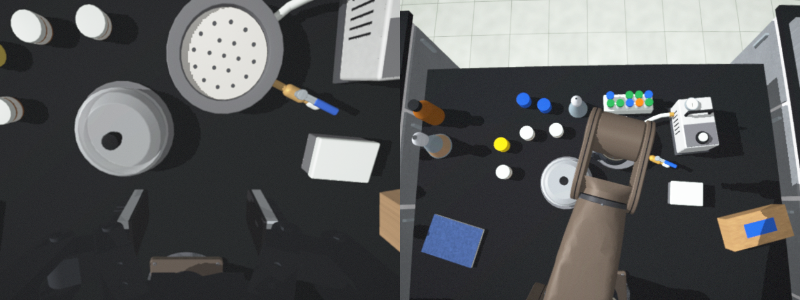

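The cover is standing on the bench at wrist (123,128) and the plate is exposed at (227,53). The third jar has been knocked from top pixel (164,297) to about (165,275). Next I'll measure the plate, flange and jars.

```bash
cat >> h.py <<'E'
def whites(f,zlo=36,zhi=50): # white caps near z 43 seen on the bench left side
    P=cloud(f); H=hsv(f); m=(H[...,1]<50)&(H[...,2]>150)&(P[...,2]>zlo)&(P[...,2]<zhi)
    n,l,st,ce=cv2.connectedComponentsWithStats(m.astype(np.uint8)); out=[]
    for i in range(1,n):
        if st[i,4]>120: q=P[l==i]; out.append((st[i,4],*minc(q[abs(q[:,2]-np.median(q[:,2]))<4]),np.median(q[:,2]).round(1),ce[i].round(0)))
    return out
E
python3 - <<'E'
from h import *
f=load('w2'); P=cloud(f); d=np.hypot(P[...,0]-ST[0],P[...,1]-ST[1])
q=P[(d<120)&(d>88)&(abs(P[...,2]-66)<4)]; print('flange',len(q),minc(q),np.median(q[:,2]))
q=P[(d<75)&(P[...,2]<60)]; print('plate',len(q),np.median(q,0).round(1),q[:,2].std())
q=P[(d<90)&(P[...,2]<58)&(P[...,2]>47)]; print(minc(q))
reach([560,180,420],down(-90)); g=snap('wrist','w3'); reach([480,240,420],down(-90)); g2=snap('wrist','w4'); print(F())
for k in ('t1','w3','w4'):
    for o in whites(load(k)): print(k,*o)
P=cloud(g); q=P[(np.hypot(P[...,0]-440,P[...,1]-130)<25)&(P[...,2]>112)]; print('knob',len(q),minc(q) if len(q) else 0)
E
```

```text
flange 8084 (array([591.7, -78.7]), 107.9) 66.1749763316773
plate 13603 [594.3 -81.1  52.3] 0.946400160878074
(array([591.8, -79.1]), 83.7)
(23.9, [480.1, 239.1, 420.5], [1.0, -0.2, -0.2], 0.703, 0.0)
t1 199 [1078.8 -906.7] 71.0 44.2 [636.  49.]
t1 161 [ 727.5 -106.4] 76.3 46.8 [357. 176.]
t1 366 [651.8 167.5] 27.6 43.7 [249. 207.]
t1 376 [643.  286.2] 28.0 43.5 [202. 212.]
t1 381 [485.1 376.9] 27.1 43.2 [164. 275.]
w3 251 [746.4 101.5] 21.0 42.5 [379.  22.]
w3 641 [743.3 -53.5] 34.0 48.7 [506.  24.]
w3 376 [ 674.5 -190.2] 18.6 42.4 [625.  87.]
w3 1608 [650.4 170. ] 27.2 43.2 [324. 108.]
w3 1606 [640.7 288.2] 27.2 43.3 [228. 117.]
w3 1273 [484.6 379.1] 27.8 43.2 [168. 238.]
w4 1930 [650.4 170. ] 27.7 43.1 [375.  37.]
w4 1859 [639.9 288.5] 27.5 43.2 [275.  46.]
w4 1409 [484.2 378.5] 27.2 43.2 [209. 179.]
knob 552 (array([440. , 131.2]), 16.1)
```

```bash
sed -i 's/^ST=np.array(\[590.8,-81.0\])/ST=np.array([591.3,-80.2])/' h.py
cat > jars.py <<'E'
from h import *
import sys
def carry(x,y,th,yaw):
    R=down(yaw); t=np.radians(th); c=ST+48*np.array([np.cos(t),np.sin(t)])
    command_gripper(0.95); reach([x,y,160],R)
    h=line_to([x,y,13],rate=120,until_force=6); 
    command_gripper(0,30); a=F()
    line_to([x,y,60],rate=80); line_to([x,y,200]); b=F()
    line_to([*c,200],rate=250); line_to([*c,80],rate=120); k=line_to([*c,60],rate=25,until_force=2.5); e=F()
    command_gripper(0.8); line_to([*c,200]); print(h,a,b,k,e,sep='\n  ')
if __name__=='__main__': carry(*map(float,sys.argv[1:]))
E
python3 jars.py 650.4 169.7 60 -30
```

```text
False
  (27.2, [651.1, 169.8, 14.1], [-0.8, -0.2, 3.5], 0.632, 32.0)
  (29.0, [649.5, 169.6, 198.3], [0.1, -0.6, -1.9], 0.635, 31.8)
  True
  (31.8, [615.0, -38.5, 66.0], [-0.8, 0.2, 3.7], 0.633, 32.1)
```

```bash
python3 - <<'E'
from h import *
reach([500,230,420],down(-90)); f=snap('wrist','w5')
for o in whites(f): print(*o)
E
```

```text
1833 [640.4 288.2] 27.6 43.2 [266.  63.]
1372 [484.  378.5] 27.4 43.2 [202. 194.]
```

```bash
python3 jars.py 640.4 288.2 -60 30; python3 jars.py 484.2 378.5 180 -90
python3 - <<'E'
from h import *
reach([480,-30,420],down(-90)); f=snap('wrist','w6'); print(F())
crop(f,'v2',130,0,630,300,1.6)
for o in whites(f,85,105): print(*o)
P=cloud(f); q=P[(np.hypot(P[...,0]-440,P[...,1]-130)<25)&(P[...,2]>112)]; print('knob',len(q),minc(q) if len(q) else 0)
E
```

```text
False
  (38.3, [641.1, 288.4, 14.2], [-0.2, -1.1, 3.6], 0.632, 32.1)
  (40.2, [639.6, 287.9, 198.2], [-0.5, 0.7, -1.9], 0.631, 31.9)
  True
  (43.7, [615.0, -121.8, 66.0], [-0.7, 0.9, 3.7], 0.63, 32.2)
False
  (49.5, [484.9, 378.9, 14.0], [-0.2, -0.1, 3.1], 0.636, 31.9)
  (51.4, [483.5, 378.1, 198.4], [-0.3, 0.1, -1.2], 0.629, 31.8)
  True
  (55.1, [543.2, -80.2, 66.1], [-0.7, 0.5, 3.8], 0.629, 32.1)
(57.4, [479.8, -30.1, 416.9], [0.3, -0.2, -0.3], 0.802, 0.0)
165 [ 659.8 -308.4] 5.6 96.0 [591.  10.]
146 [ 644.1 -309.8] 5.7 94.6 [589.  28.]
2269 [613.7 -38.2] 27.5 95.1 [324.  62.]
2323 [ 613.6 -121.7] 27.7 95.1 [402.  62.]
150 [ 627.7 -311.5] 5.7 94.1 [587.  45.]
836 [ 582.6 -317.5] 35.8 95.4 [582.  92.]
1924 [542.3 -79.6] 27.3 95.1 [360. 132.]
knob 637 (array([439.7, 130. ]), 15.8)
```

View pics/v2.png

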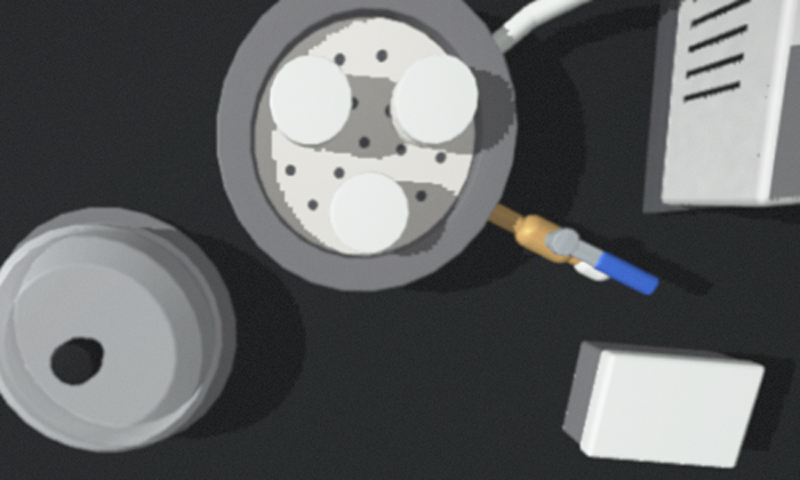

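The three jars stand on the plate at crop (310,100), (434,100) and (370,212), with their tops at z 95.1, and the cover is clear at (75,360). Next the cover goes back on.

```bash
python3 - <<'E'
from h import *
R=down(-45); C=[439.8,130.2]
command_gripper(0.7)
reach([*C,220],R); print(line_to([*C,89],rate=80,until_force=6),F())
command_gripper(0.0,40); print(F())
line_to([*C,120],rate=60); line_to([*C,275],rate=120); print(F())
line_to([*ST,275],rate=150); line_to([*ST,170],rate=80)
print(line_to([*ST,149],rate=20,until_force=3),F())
command_gripper(0.7); print(F())
line_to([*ST,260]); reach([480,-150,400],down(-90)); f=snap('wrist','w7')
P=cloud(f); d=np.hypot(P[...,0]-ST[0],P[...,1]-ST[1])
q=P[(d<35)&(P[...,2]>178)]; print('knob',minc(q),np.median(q[:,2]))
q=P[(d<135)&(d>96)&(P[...,2]>70)&(P[...,2]<84)]; print('flange',minc(q),np.linalg.lstsq(np.c_[q[:,:2]-ST,np.ones(len(q))],q[:,2],rcond=None)[0])
print(lever(),F())
crop(f,'v3',130,0,630,300,1.6)
E
```

```text
False (60.5, [440.2, 130.2, 89.5], [-0.5, 0.2, 0.2], 0.699, 0.0)
(60.9, [440.3, 130.1, 89.5], [0.5, -1.0, 1.6], 0.36, 40.1)
(63.0, [439.3, 130.2, 273.9], [0.8, -0.2, -3.6], 0.361, 39.9)
True (67.0, [591.1, -80.1, 155.5], [-0.9, 0.7, 4.7], 0.363, 40.7)
(67.4, [589.0, -79.5, 152.4], [0.2, 0.9, 0.3], 0.702, 0.0)
knob (array([590.2, -80.1]), 16.0) 187.0400278595849
flange (array([589.6, -80.7]), 105.2) [-1.15996465e-03 -8.29218419e-04  7.49851113e+01]
(array([ 497. , -277.4]), np.float64(244.9054797392461), 480) (69.2, [480.1, -149.4, 397.3], [0.7, -0.0, 0.3], 0.704, 0.0)
```

View pics/v3.png

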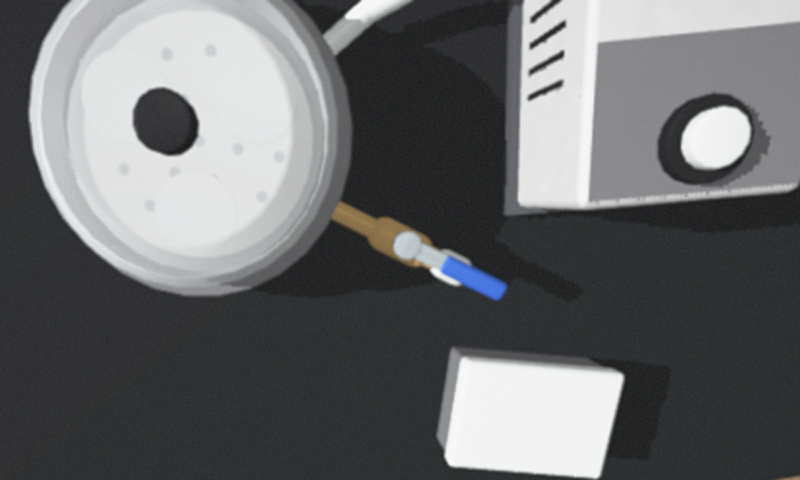

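The cover sits flat and centred (knob at crop (165,122), flange z 75), and the lever still lies along the pipe. Next I'll shut the vent.

```bash
python3 - <<'E'
from h import *
a0=244.9; r=50
command_gripper(0.4,20)
p,R=lev(a0,r,150); reach(p,R)
print(line_to(lev(a0,r,55)[0],rate=100,until_force=8),F())
command_gripper(0.0,20); print(F())
for a in np.linspace(a0,150.5,11)[1:]:
    p,R=lev(a,r,55); h=line_to(p,R,rate=60,until_force=18)
    if h: print('stop',a); break
print(F()); command_gripper(0.4); print(F())
line_to(np.array(get_state()['position'])+[0,0,110],rate=150)
reach([480,-150,400],down(-90)); print(lever())
f=load('lv'); P=cloud(f); H=hsv(f)
m=(H[...,2]>170)&(H[...,1]<40)&(np.hypot(P[...,0]-584,P[...,1]+379)<40)&(P[...,2]>155)
q=P[m]; q=q[abs(q[:,2]-np.median(q[:,2]))<2]; print('btn',minc(q),q.mean(0)); crop(f,'v4',130,0,630,300,1.6)
d=np.hypot(P[...,0]-ST[0],P[...,1]-ST[1]); q=P[(d<35)&(P[...,2]>178)]; print('knob',minc(q),np.median(q[:,2]))
E
```

```text
False (71.8, [498.0, -273.0, 55.8], [0.3, 0.6, 0.8], 0.402, 0.0)
(72.1, [498.7, -273.6, 56.1], [3.0, -1.0, 0.3], 0.155, 19.6)
(75.3, [475.7, -205.6, 56.2], [0.2, -7.1, 1.5], 0.154, 34.6)
(75.6, [474.1, -201.9, 54.2], [-0.3, 1.1, 0.4], 0.402, 0.0)
(array([ 472.2, -203.2]), np.float64(154.5230411890672), 497)
btn (array([ 582.9, -379.3]), 16.1) [ 583.247118   -379.02860043  161.56557137]
knob (array([590.2, -79.7]), 16.2) 187.0594708179109
```

View pics/v4.png

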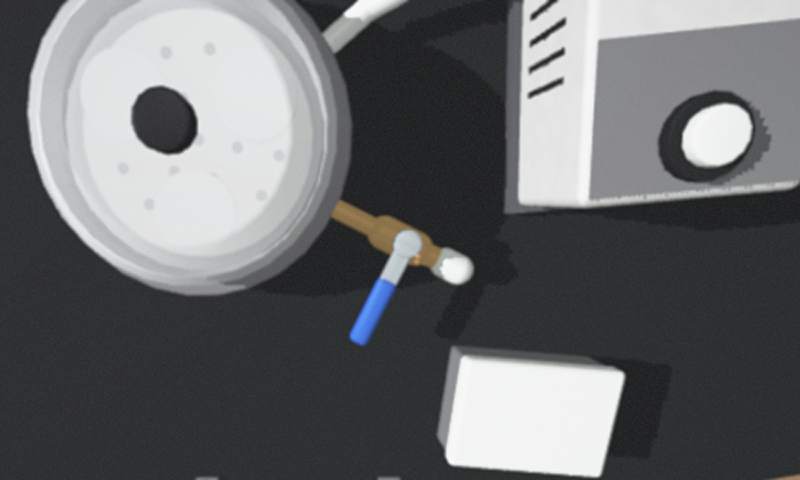

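The lever is across the pipe again (154.5°, about 90.4° from open). Next I'll press start.

```bash
python3 - <<'E'
from h import *
B=[583.1,-379.2]; R=down(-90)
command_gripper(0.0,20); reach([*B,230],R); line_to([*B,172],rate=80)
print(F()); print(line_to([*B,151],rate=12,until_force=14),F()); dwell(0.2); print(F())
line_to([*B,175],rate=40); line_to([*B,300]); reach([480,-150,400],R); dwell(0.5)
print(lever(),F()); P=cloud(load('lv')); H=hsv(load('lv'))
q=P[(H[...,2]>170)&(H[...,1]<40)&(np.hypot(P[...,0]-584,P[...,1]+379)<40)&(P[...,2]>155)]; print('btn',np.median(q[:,2]))
d=np.hypot(P[...,0]-ST[0],P[...,1]-ST[1]); q=P[(d<35)&(P[...,2]>178)]; print('knob',minc(q),np.median(q[:,2]))
E
```

```text
(80.0, [583.4, -379.5, 172.5], [-0.8, -0.1, -0.2], -0.002, 0.0)
True (81.4, [583.1, -379.2, 156.0], [-1.8, 0.9, 4.4], -0.0, 2.3)
(81.6, [583.1, -379.2, 155.8], [-0.6, 0.7, 4.9], -0.001, 2.3)
(array([ 472.3, -203.2]), np.float64(154.6968050433538), 497) (84.9, [480.1, -150.1, 400.0], [0.7, 0.5, 1.1], 0.003, 0.0)
btn 161.46197078388087
knob (array([590.4, -79.8]), 16.2) 187.02956477385754
```

The force spike suggests the button bottomed out, but the held force was marginal. I'll press again more firmly to be sure.

```bash
python3 - <<'E'
from h import *
B=[583.1,-379.2]; R=down(-90)
reach([*B,230],R); line_to([*B,158],rate=60); print(F())
for z in (156,155,154,153,152):
    h=line_to([*B,z],rate=10,until_force=25); dwell(0.2); s=F(); print(z,h,s)
    if s[2][2]>12: break
dwell(0.2); line_to([*B,175],rate=40); line_to([*B,300]); reach([480,-150,400],R); dwell(0.5)
print(lever(),F()); P=cloud(load('lv')); H=hsv(load('lv'))
q=P[(H[...,2]>170)&(H[...,1]<40)&(np.hypot(P[...,0]-584,P[...,1]+379)<40)&(P[...,2]>155)]; print('btn',np.median(q[:,2]))
d=np.hypot(P[...,0]-ST[0],P[...,1]-ST[1]); q=P[(d<35)&(P[...,2]>178)]; print('knob',minc(q),np.median(q[:,2]))
E
```

```text
(87.4, [583.4, -379.4, 159.1], [-1.5, 1.8, 3.1], 0.004, 1.4)
156 False (87.9, [583.5, -379.5, 156.4], [-0.7, 0.3, 4.2], 0.001, 2.2)
155 False (88.4, [583.4, -379.4, 155.6], [-0.9, -0.1, 4.7], 0.001, 2.8)
154 False (88.8, [583.5, -379.5, 155.5], [-1.8, 1.6, 8.5], 0.001, 4.1)
153 False (89.3, [583.5, -379.5, 155.5], [-2.5, 2.3, 11.2], -0.001, 5.4)
152 False (89.7, [583.5, -379.5, 155.4], [-4.6, 4.6, 13.4], -0.003, 6.7)
(array([ 472.2, -203.1]), np.float64(154.834071894191), 496) (93.2, [480.1, -150.2, 399.9], [0.4, -0.2, 0.7], 0.001, 0.0)
btn 161.40925406971684
knob (array([590.2, -80.1]), 16.1) 187.0717251022361
```

The button reached its hard stop at z 155.5 and has come back up. The vent is shut and the cover is seated, so I'm handing in.

```bash
python3 -c "
from station import *
print(hand_in())"
```

```text
the job is handed in; nothing more can be done
None
```

The job is handed in, though the result was not shown: all three jars stand upright on the plate, the cover is seated squarely, the vent is shut, and the start button was pressed to its stop twice (the first press read marginal) and came back up.

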